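# Lock the rotor cover of the bench centrifuge, shut its lid and set the speed

## Task

Make the bench centrifuge ready for its run: turn the knob in the middle of the rotor clockwise until it clicks past its catch and stands home against its stop, then shut the lid fully. Set the speed dial to step 2, its pointer on the second stroke after the off dot, and leave the tube rack, the beaker and the pen beside the machine where they are.

Things in the scene. Friction and masses are not known exactly. Their poses are not given: they have to be found in the camera images.
- centrifuge: White bench centrifuge, fixed, 220 (x) x 290 (y) mm, flat deck 125 mm above the bench. Origin: centre of its footprint, on the bench; x to its back, y to its left, z up. Round bowl mouth, 166 mm wide, centred at x -5, y +45 mm; right of it the control strip with the speed dial. Dial scale, 32 mm from the dial's axis: a round off dot at the front left, then clockwise six strokes, 45 degrees apart.
- rotor_knob_grip (a point): Middle of the black knob's bar grip, on the knob's upright axis, 130 mm above the bench, 5 above the deck. Bar 58 mm long (point x, towards the end with the white line), 13 wide (y), from 22 mm below to 12 above this point, on a hub of 31 mm radius with its top 21 mm below. Steel rotor cover 30 mm below; bowl wall 82 mm from the axis. The rotor stands at any angle, braked (slips above 1.2 N m).
- rotor_knob (a joint): Knob angle on the rotor, rad, growing clockwise from above: 0 open (line at the dot on the cover), 1.2 locked (line at the stroke on the cover), hard stops at both. It turns easily to 0.78, where a nose on its hub meets a spring catch (0.3 N m; brass, 8 mm high on the cover, 34 to 53 mm from the axis); past 1.0 it clicks over and the catch drives it to 1.2 and holds it. Let go before 1.0, it springs back.
- lid (a joint): Angle of the centrifuge's lid, rad: 0 fully shut on the deck, 1.57 upright (its free edge then 323 mm above the bench), at most 1.65. The hinge is stiff (0.3 N m): the lid stays at any angle and must be pushed all the way down.
- lid_hinge (a point): Middle of the lid's hinge line, along the machine's left edge (140 mm left of its origin), 126 mm above the bench. y runs along the hinge, to the machine's front; x points from the lid's free edge to the hinge; z is the outward normal of the lid's outer face (up when shut, to the left when open).
- lid_top (a point): Point on the middle of the lid's outer face, 90 mm from the hinge line towards the free edge; axes as lid_hinge. The lid: white frame, flush clear round window, 185 mm from hinge to free edge, 180 wide; outer face 29 mm from the hinge line; a grey lip 36 mm wide, towards the machine's back, stands 12 mm out of the free edge. Shut, this face is 155 mm above the bench and the lid's side is 54 mm from the dial's axis.
- speed_dial_grip (a point): Middle of the black speed dial's bar grip, on its upright axis, 150 mm above the bench, 25 above the deck. Bar 36 mm long (point x, towards the end with the white pointer line), 12 wide (y), from 18 mm below to 8 above this point, on a disc of 23 mm radius with its top 17 mm below.
- speed_dial (a joint): Speed dial angle, rad, growing clockwise from above: 0 = pointer at the off dot, each stroke 0.785 more (step 2 = 1.571), stop at 4.71. It turns smoothly (0.05 N m of friction) and stays where it is left.
- tube_rack: Rack of capped tubes, 45 x 100 x 53 mm, loose, behind the centrifuge on its right; origin: centre of its underside. Bystander.
- beaker: Small clear empty beaker, 54 mm across, 70 mm high, loose, behind the centrifuge; origin: centre of its underside. Bystander.
- pen: Marker pen, 17 x 135 x 16 mm, long along its y, lying loose on the bench to the right of the centrifuge; origin: centre of its underside. Bystander.

How it is judged:
On the way, in this order (a step that is already met when the one before it is completed fails the run):
1. the rotor knob has clicked past its catch and is home at its stop (value of joint rotor_knob above 1.1 rad), for 0.2 s.
2. the lid is fully shut (value of joint lid below 0.05 rad), for 0.2 s.
At the end, for the whole second after the job is handed in: The rotor knob is past its catch at its stop (over 1.1 of 1.2 rad), the lid is down (under 0.05 rad), and the speed dial's pointer is on the second stroke after the off dot (1.571 rad, within 0.13 rad); all are let go (value of joint rotor_knob above 1.1 rad and value of joint lid below 0.05 rad and value of joint speed_dial between 1.441 and 1.701 rad); the robot touches nothing.
It fails at once if the tube rack is shifted by more than 30 mm or tipped (distance of tube_rack from where it was at the start of the episode above 0.03 m or angle between tube_rack's own z axis and vertical above 0.5 rad).
It fails at once if the beaker is shifted by more than 30 mm or tipped (distance of beaker from where it was at the start of the episode above 0.03 m or angle between beaker's own z axis and vertical above 0.5 rad).
It fails at once if the pen is shifted by more than 30 mm (distance of pen from where it was at the start of the episode above 0.03 m).
It also fails if it takes over 72 s, if anything falls off the work surface, if the arm or the gripper's body presses on something with over 40 N, if the wrist force passes 120 N, or if a joint passes its speed limit or range.

## Robot

A 7-joint arm with a two-finger parallel gripper is mounted at the origin on a cart in front of the work surface, level with it; the furniture and walls round the work are solid. World frame = base frame: x ahead of the robot, y to its left, z up, the work surface at z = 0. Lengths are in m, angles in rad, forces in N, time in s.
With the tool pointing down it reaches from about 0.375 to 0.925 m from the base axis. Payload 3.1 kg.
Tool frame: the origin (TCP) lies between the finger pads; the fingertips stand 19 mm ahead of it and the grasp point (between the pads) is the TCP; z points along the fingers, y is the line along which they close (so a half turn about z gives the same grasp; the last joint's range is limited). The gripper opens to 85 mm and grips with 20 to 120 N. Pads are 22 mm wide; open, the fingers measure 114 mm over their backs; the gripper's body (76 mm by 85 mm) begins 54 mm behind the grasp point. The pads swing forward as they close: fully open they stand 13 mm farther back than shut.
Start: joints at [-1.341, 0.383, 0.044, 1.598, -0.018, 1.161, -0.05], TCP at [0.209, 0.615, 0.25] pointing down, gripper open.
Joint ranges: [-2.61, 2.61], [-0.41, 2.15], [-1.48, 1.57], [0, 2.5], [-1.57, 4.71], [0.05, 1.97], [-2.85, 2.85]. Speed limits (rad/s): [2.79, 2.79, 3.14, 3.14, 3.14, 3.14, 3.14].

## Interface

Orientations are given as a unit quaternion [x, y, z, w].
In Python, from bench import move_ptp, movel, move_j, move_gripper, pause, inverse_kinematics, read_camera, camera_params, MotionError, sign_off, look_for, tip_of, read_time_s, read_qpos, read_joint_vel, read_effort, read_eef_pos, read_tcp_rot, read_ft_force, read_ft_torque, read_finger_gap, read_grasp_force gives the robot as it stands. Calls block until the motion is done:
- move_ptp(position, orientation): joint-space move of the TCP to a pose.
- movel(position, orientation=None, speed=0.15): straight line of the TCP; orientation=None keeps the orientation; speed is the mean speed in m/s.
- move_j(angles): joint-space move.
- move_gripper(opening, effort=None): finger opening in m; effort is the grip in N (None keeps the last); returns when the fingers have stopped.
- pause(seconds).
- inverse_kinematics(position, orientation): joint angles nearest the present ones, or None.
- read_camera(name): name is "side" or "top" or "wrist"; returns the picture (420x560x3 uint8, red, green, blue); there is no depth.
- camera_params(name): a dict with "K" (3x3 intrinsics, pixels), "camera_from_world" (4x4, takes a point from world to camera coordinates). Camera axes: x right, y down, z forward; pixel columns grow to the right and rows downward; lengths in m; the calibration is good to about 2 mm. A picture is of the moment at which its call begins: read the wrist's pose just before it. camera_params takes no time and is no camera call; for the wrist camera it gives the pose at the moment of the call.
A pose or a line that the arm cannot do raises MotionError and nothing moves.
- sign_off(): hands the job in; it is judged then, once.
Trained networks look in the newest picture that a camera, given by its name, has taken for a name from the list of things; names that differ only in an ending like _2 or _b are one class to them, and where a whole thing is asked for, a point or a joint stands for the part that bears it (a point fixed in the world has none). Each returns a list of dicts, best first, with "confidence" (0 to 1); they miss things now and then, are a little off and sometimes report something else, mostly with a low value. They report only what shows in the picture. A call takes as long as a camera call.
- look_for(camera, name): "at" ([column, row] in pixels, amid what is visible of it).
- tip_of(camera, name): "at" ([column, row] in pixels: a listed point, or the origin of a listed thing).
Readings, each from a call of its own:
- read_time_s(): time.
- read_qpos(): joint angles.
- read_joint_vel(): joint speeds.
- read_effort(): joint torques, N m.
- read_eef_pos(): TCP position.
- read_tcp_rot(): TCP orientation.
- read_ft_force(): force on the tool from outside, world axes, zero at the start.
- read_ft_torque(): the same for the moment, N m.
- read_finger_gap(): finger opening in m.
- read_grasp_force(): force on a finger pad.
Only numpy, scipy, OpenCV 4.12 (cv2) and the standard library are available. Lean on these libraries where they do the work, as an engineer would, in place of code of your own. Each camera call takes 0.05 s, during which the arm holds its last target. There are 200 camera calls.

## Working session

There is one attempt and no reset: what is moved stays moved. The work goes in short steps, each a Python script; the robot and the scene stay as the last script left them, time stands still between calls to the robot, and variables do not carry over. Pictures are saved under pics/ and viewed, at most 10 in all, crops included, and the job is handed in when it is done.

```bash
mkdir -p pics; ls
python3 - <<'E'
from bench import *
import cv2,numpy as np
ims=[]
for c in ["top","side"]:
    im=read_camera(c); cv2.imwrite(f"pics/{c}0.png",im[:,:,::-1])
    p=camera_params(c); print(c,np.round(p["K"],1).tolist(),np.round(p["camera_from_world"],3).tolist())
    for n in ["centrifuge","rotor_knob_grip","lid_hinge","lid_top","speed_dial_grip","tube_rack","beaker","pen"]:
        print(n,[(np.round(d["at"],1).tolist(),round(d["confidence"],2)) for d in tip_of(c,n)[:2]])
print(read_time_s(),read_eef_pos(),read_tcp_rot())
E
```

```text
pics
top [[485.7, 0.0, 279.9], [0.0, 485.7, 202.6], [0.0, 0.0, 1.0]] [[-0.014, -1.0, -0.026, -0.008], [-0.989, 0.017, -0.149, 0.584], [0.15, 0.023, -0.988, 1.159], [0.0, 0.0, 0.0, 1.0]]
centrifuge [([264.7, 234.0], 0.92)]
rotor_knob_grip [([241.1, 231.0], 0.74), ([305.2, 233.3], 0.28)]
lid_hinge [([201.2, 235.7], 0.71)]
lid_top [([182.9, 231.4], 0.65)]
speed_dial_grip [([305.8, 236.1], 0.77)]
tube_rack [([288.3, 171.3], 0.97)]
beaker [([232.5, 172.9], 0.59)]
pen [([336.8, 245.3], 0.69), ([202.5, 235.3], 0.42)]
side [[486.9, 0.0, 280.9], [0.0, 486.9, 208.6], [0.0, 0.0, 1.0]] [[0.945, -0.328, -0.001, -0.57], [-0.24, -0.688, -0.685, 0.188], [0.224, 0.647, -0.729, 0.917], [0.0, 0.0, 0.0, 1.0]]
centrifuge [([238.2, 231.9], 0.7)]
rotor_knob_grip [([225.4, 174.7], 0.86)]
lid_hinge [([209.4, 150.9], 0.91)]
lid_top [([202.9, 104.2], 0.94), ([245.0, 304.7], 0.37)]
speed_dial_grip [([240.2, 222.2], 0.63)]
tube_rack [([323.3, 236.6], 0.74)]
beaker [([209.0, 148.9], 0.18)]
pen [([245.4, 303.3], 0.84)]
0.9 [0.20926054 0.61541603 0.25031322] [ 1.63133455e-01  9.86604011e-01  2.82599375e-05 -2.42841433e-06]
```

View pics/top0.png

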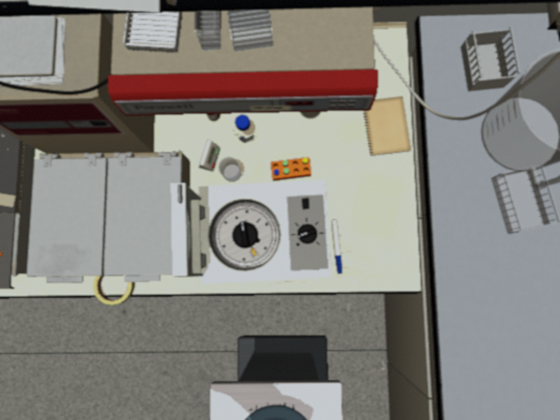

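View pics/side0.png

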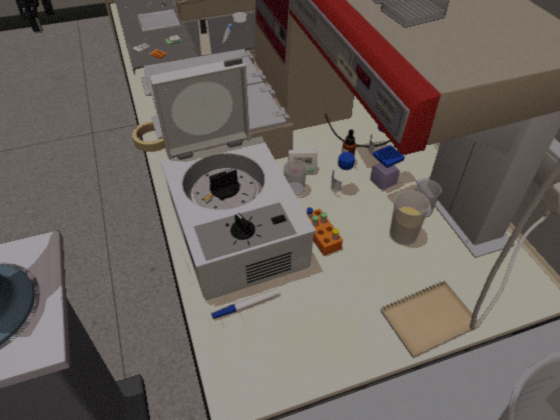

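```bash
cat > h.py <<'E'
from bench import *
import cv2,numpy as np
def proj(c,P,p=None):
    p=p or camera_params(c); T=np.array(p["camera_from_world"]); q=T[:3,:3]@np.array(P)+T[:3,3]; u=np.array(p["K"])@q; return u[:2]/u[2]
def onplane(c,uv,z,p=None):
    p=p or camera_params(c); T=np.array(p["camera_from_world"]); R=T[:3,:3]; o=-R.T@T[:3,3]
    d=R.T@np.linalg.inv(p["K"])@np.array([uv[0],uv[1],1.]); return o+d*(z-o[2])/d[2]
def down(a):
    # tool pointing down, closing axis y along world angle a
    from scipy.spatial.transform import Rotation as R
    y=np.array([np.cos(a),np.sin(a),0]); z=np.array([0,0,-1.]); x=np.cross(y,z)
    return R.from_matrix(np.c_[x,y,z]).as_quat()
E
python3 - <<'E'
from h import *
for n,z,t,s in [("cent",0,(264.7,234),(238.2,231.9)),("knob",.13,(241.1,231),(225.4,174.7)),("hinge",.126,(201.2,235.7),(209.4,150.9)),("dial",.15,(305.8,236.1),(240.2,222.2)),("lidtop",.216,(182.9,231.4),(202.9,104.2)),("rack",0,(288.3,171.3),(323.3,236.6)),("beaker",0,(232.5,172.9),(209,149)),("pen",0,(336.8,245.3),(245.4,303.3))]:
    print(n,onplane("top",t,z).round(3),onplane("side",s,z).round(3))
E
```

```text
cent [0.51  0.024 0.   ] [0.514 0.022 0.   ]
knob [0.507 0.07  0.13 ] [0.508 0.066 0.13 ]
hinge [0.498 0.162 0.126] [0.496 0.154 0.126]
dial [ 0.491 -0.076  0.15 ] [ 0.498 -0.084  0.15 ]
lidtop [0.5   0.184 0.216] [0.502 0.195 0.216]
rack [ 0.672 -0.039  0.   ] [ 0.681 -0.05   0.   ]
beaker [0.671 0.106 0.   ] [0.519 0.313 0.   ]
pen [ 0.479 -0.158  0.   ] [ 0.478 -0.154  0.   ]
```

The top picture shows the machine at about (265,234), with the lid upright on its left edge (about 190,230), the knob at (245,235), the dial at (307,233), the rack at (290,170), the beaker at (231,170) and the pen at (338,245). The side picture agrees. I'll raise the arm, go over the machine and look from close by.

Run:
```python
from h import *
p=read_eef_pos(); movel([p[0],p[1],.48],speed=.25)
move_ptp([.46,.03,.47],down(np.pi/2))
print(read_qpos().round(2),read_time_s())
im=read_camera("wrist"); P=camera_params("wrist"); cv2.imwrite("pics/w1.png",im[:,:,::-1])
print(np.round(P["camera_from_world"],3).tolist(),np.round(P["K"],1).tolist())
for n,z in [("rotor_knob_grip",.13),("speed_dial_grip",.15),("lid_hinge",.126),("lid_top",.216),("centrifuge",0),("beaker",0),("pen",0),("tube_rack",0)]:
    for d in tip_of("wrist",n)[:2]: print(n,np.round(d["at"],1),round(d["confidence"],2),onplane("wrist",d["at"],z,P).round(4))
```

```text
[-0.94 -0.18  0.68  1.72  0.11  1.56  1.31] 4.2417
[[-0.002, 1.0, 0.0, -0.03], [0.948, 0.001, 0.319, -0.547], [0.319, 0.001, -0.948, 0.442], [0.0, 0.0, 0.0, 1.0]] [[341.1, 0.0, 276.4], [0.0, 341.1, 212.1], [0.0, 0.0, 1.0]]
rotor_knob_grip [301.1 190.5] 0.67 [0.5013 0.0657 0.13  ]
speed_dial_grip [192.7 189.9] 0.67 [ 0.4953 -0.0812  0.15  ]
lid_hinge [368.8 191. ] 0.64 [0.503  0.1619 0.126 ]
lid_top [410.5 209.3] 0.92 [0.5007 0.1871 0.216 ]
centrifuge [267.2 174.3] 0.7 [0.5066 0.0148 0.    ]
beaker [316.7 262.3] 0.77 [ 0.6793  0.1092 -0.    ]
tube_rack [238.2 261.1] 0.85 [ 0.6769 -0.0423  0.    ]
```

View pics/w1.png

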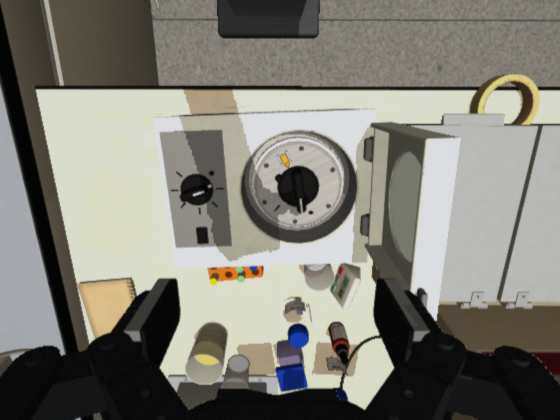

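The wrist picture shows the knob at (299,187) with its white line towards (302,208), the catch at (285,160), the dial at (197,189) with its pointer to the lower-right, the front deck edge from (157,117) to (375,110), and the lid at (410,210). I'll enlarge the knob and the dial.

Run:
```python
from h import *
im=cv2.imread("pics/w1.png"); P=camera_params("wrist")
cv2.imwrite("pics/w1z.png",cv2.resize(im[115:255,160:360],None,fx=4,fy=4,interpolation=cv2.INTER_CUBIC))
for uv in [(157,117),(375,110),(175,267),(354,263)]: print(uv,onplane("wrist",uv,.125,P).round(4))
```

```text
(157, 117) [ 0.4019 -0.1281  0.125 ]
(375, 110) [0.3932 0.1597 0.125 ]
(175, 267) [ 0.6234 -0.1254  0.125 ]
(354, 263) [0.6169 0.1481 0.125 ]
```

View pics/w1z.png

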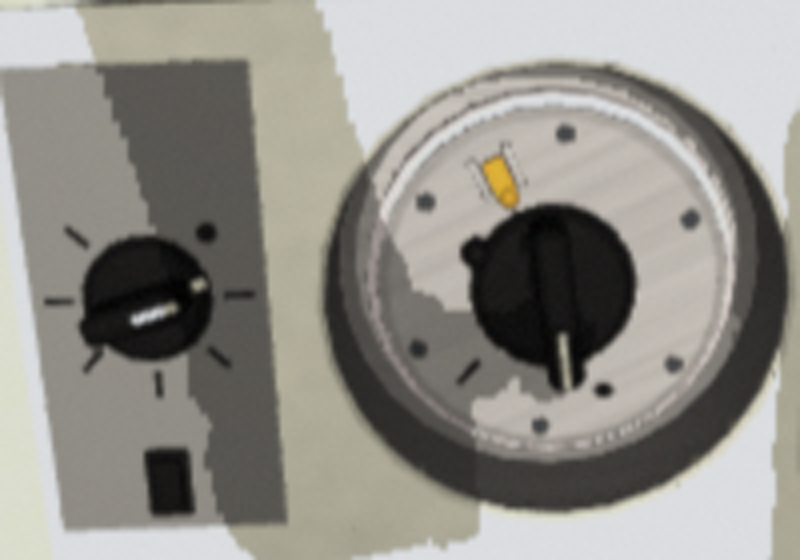

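Run:
```python
from h import *
P=camera_params("wrist")
for uv in [(298,130),(298,243),(240.7,187),(355.7,187)]: print(onplane("wrist",uv,.125,P).round(4))
for a in [-np.pi/2-1.3,-np.pi/2]:
    for z in (.27,.136):
        q=inverse_kinematics([.504,.066,z],down(a)); print(a,z,None if q is None else np.round(q,2))
move_ptp([.504,.066,.45],down(-np.pi/2)); movel([.504,.066,.29])
print(read_qpos().round(2),read_time_s())
im=read_camera("wrist"); P=camera_params("wrist"); np.savez("w2.npz",K=P["K"],T=P["camera_from_world"])
cv2.imwrite("pics/w2.png",im[:,:,::-1])
for n,z in [("rotor_knob_grip",.13),("speed_dial_grip",.15)]:
    for d in tip_of("wrist",n)[:2]: print(n,np.round(d["at"],1),round(d["confidence"],2),onplane("wrist",d["at"],z,P).round(4))
for a in [-np.pi/2-1.3,-np.pi/2-.6,-np.pi/2]:
        q=inverse_kinematics([.504,.066,.136],down(a)); print(a,None if q is None else np.round(q,2))
```

```text
[0.4189 0.0588 0.125 ]
[0.5836 0.062  0.125 ]
[ 0.4974 -0.0206  0.125 ]
[0.4976 0.1419 0.125 ]
-2.8707963267948964 0.27 [-1.43  0.31  1.43  1.95 -0.33  1.16 -2.74]
-2.8707963267948964 0.136 [ 0.69  0.48 -1.06  1.99  0.51  0.96  2.79]
-1.5707963267948966 0.27 [-0.99  0.11  0.84  1.94 -0.09  1.13 -1.69]
-1.5707963267948966 0.136 [-1.09  0.44  1.05  2.07 -0.48  0.91 -1.34]
[-0.86  0.07  0.69  1.91 -0.05  1.17 -1.73] 8.525
rotor_knob_grip [279.  196.5] 0.89 [0.5051 0.0638 0.13  ]
speed_dial_grip [454.3 203.1] 0.95 [ 0.5052 -0.0781  0.15  ]
-2.8707963267948964 [-0.87  0.32  0.75  2.06 -0.29  0.86 -2.82]
-2.1707963267948966 [-0.81  0.31  0.69  2.06 -0.26  0.86 -2.15]
-1.5707963267948966 [-0.79  0.3   0.66  2.06 -0.25  0.86 -1.56]
```

View pics/w2.png

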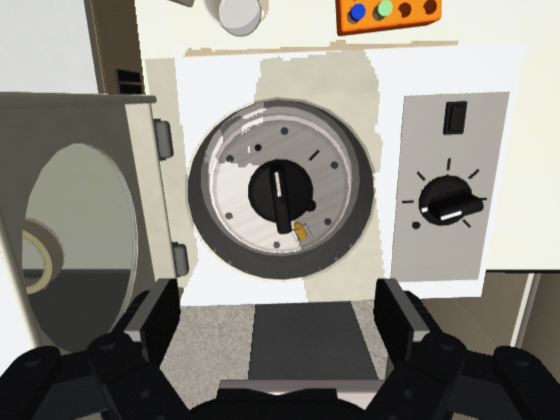

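The hub is at (280,192). The white line points to (276,166), which is about +0.13 rad from world x. The dot is at (258,147) and the stroke at (314,155), so the knob stands at about 0.32 rad and needs about 0.88 more. I'll grasp it and turn.

Run:
```python
from h import *
a0=-np.pi/2+.13; c=[.504,.064]
move_gripper(.05)
movel(c+[.27],down(a0)); movel(c+[.137],speed=.1)
print(read_time_s(),read_ft_force().round(1))
move_gripper(0,70)
print("gap",read_finger_gap().round(4) if hasattr(read_finger_gap(),'round') else read_finger_gap(),read_grasp_force(),read_ft_force().round(1),read_ft_torque().round(2))
for d in [.15,.3,.45,.55,.65,.72,.78,.83,.88]:
    move_ptp(c+[.137],down(a0-d)); print(d,read_ft_force().round(1),read_ft_torque().round(2),round(read_finger_gap(),4))
print(read_time_s())
```

```text
10.8833 [-0.1  0.3 -0.6]
gap 0.011384438289291726 70.00549077987671 [-0.5 -2.   5.2] [-0.44  0.19  0.06]
0.15 [-0.8 -2.4  4.9] [-0.49  0.23 -0.08] 0.0118
0.3 [-1.  -2.1  5.9] [-0.58  0.28 -0.03] 0.0116
0.45 [-1.3 -2.5  6.2] [-0.68  0.29 -0.02] 0.0121
0.55 [-2.1 -2.   7. ] [-0.68  0.13  0.19] 0.0116
0.65 [-1.2 -4.4  4.9] [-0.82  0.18  0.02] 0.0117
0.72 [-2.2 -4.2  5.5] [-0.7   0.3  -0.03] 0.0118
0.78 [-2.2 -3.8  6.6] [-0.67  0.26 -0.1 ] 0.0118
0.83 [-1.7 -3.7  6.4] [-0.84  0.4  -0.2 ] 0.0113
0.88 [-2.5 -4.1  6.4] [-0.82  0.4   0.22] 0.0116
13.5833
```

Run:
```python
from h import *
a0=-np.pi/2+.13; c=[.504,.064]
for d in [.92,.96]:
    move_ptp(c+[.137],down(a0-d)); t=read_ft_torque(); print(d,t.round(2))
    if abs(t[2])>.5: break
move_gripper(.05); movel(c+[.29],speed=.2)
im=read_camera("wrist"); cv2.imwrite("pics/w3.png",im[:,:,::-1]); print(read_time_s(),read_ft_torque().round(2))
P=camera_params("wrist")
for n,z in [("rotor_knob_grip",.13),("speed_dial_grip",.15)]:
    for d in tip_of("wrist",n)[:1]: print(n,np.round(d["at"],1),round(d["confidence"],2),onplane("wrist",d["at"],z,P).round(4))
```

```text
0.92 [-0.93  0.39  1.01]
15.25 [0.01 0.01 0.04]
rotor_knob_grip [279.3 195.3] 0.8 [0.5017 0.06   0.13  ]
speed_dial_grip [421.9  64.9] 0.87 [ 0.5017 -0.0826  0.15  ]
```

View pics/w3.png

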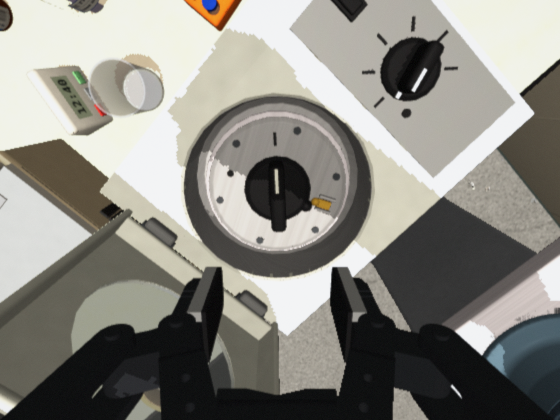

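The white line now points at the stroke (275,138), and the nose is past the catch at (322,203), so the knob is locked. Next I'll check the height of the furniture left of the lid and compute the dial angle.

Run:
```python
from h import *
W1={"K":np.array([[341.1,0,276.4],[0,341.1,212.1],[0,0,1]]),"camera_from_world":np.array([[-.002,1,0,-.03],[.948,.001,.319,-.547],[.319,.001,-.948,.442],[0,0,0,1]])}
for z in (0,.1,.15,.2,.25,.3): print(z,onplane("top",(105,275),z).round(3)[:2],onplane("w",(537,125),z,W1).round(3)[:2])
P=camera_params("wrist")
C=onplane("wrist",(421.9,64.9),.15,P)[:2]
ang=lambda uv,z:(lambda v:(np.degrees(np.arctan2(v[1],v[0])),np.hypot(*v)))(onplane("wrist",uv,z,P)[:2]-C)
print("dot",ang((406,113),.125)); print("s1",ang((378,100),.125)); print("s2",ang((368,72),.125));print("s4",ang((414,23),.125));print("s6",ang((450,69),.125))
print("line",ang((398,95),.135),ang((420,74),.158),ang((412,88),.158))
im=cv2.imread("pics/w3.png"); cv2.imwrite("pics/w3z.png",cv2.resize(im[10:130,350:480],None,fx=4,fy=4,interpolation=cv2.INTER_CUBIC))
for a in (-np.pi/2,0,np.pi/2,-2.36):
  for p in ([.51,.25,.40],[.51,.25,.305],[.51,.05,.2]):
    q=inverse_kinematics(p,down(a)); print(round(a,2),p,None if q is None else np.round(q,2))
```

```text
0 [0.413 0.43 ] [0.421 0.471]
0.1 [0.412 0.391] [0.414 0.397]
0.15 [0.412 0.372] [0.41 0.36]
0.2 [0.411 0.353] [0.406 0.322]
0.25 [0.411 0.334] [0.403 0.285]
0.3 [0.411 0.314] [0.399 0.248]
dot (np.float64(137.9937168820302), np.float64(0.03386089714142893))
s1 (np.float64(92.41579687199446), np.float64(0.03219107200549894))
s2 (np.float64(50.30971738170162), np.float64(0.03158671333282409))
s4 (np.float64(-45.38423612098312), np.float64(0.030852277894140218))
s6 (np.float64(-136.95426174250426), np.float64(0.032196441098051504))
line (np.float64(109.36309223181715), np.float64(0.022212005212359193)) (np.float64(104.85448580322934), np.float64(0.007416967351605871)) (np.float64(107.2508943594513), np.float64(0.01749319560939265))
-1.57 [0.51, 0.25, 0.4] [-1.22  0.15  0.78  1.63 -0.11  1.4  -1.99]
-1.57 [0.51, 0.25, 0.305] [-1.17  0.22  0.75  1.76 -0.16  1.22 -1.96]
-1.57 [0.51, 0.05, 0.2] [-0.94  0.23  0.86  2.01 -0.21  0.99 -1.55]
0 [0.51, 0.25, 0.4] [-1.13  0.14  0.68  1.63 -0.09  1.4  -0.44]
0 [0.51, 0.25, 0.305] [-1.06  0.2   0.61  1.76 -0.12  1.22 -0.42]
0 [0.51, 0.05, 0.2] [-0.79  0.2   0.68  2.   -0.15  0.99 -0.03]
1.57 [0.51, 0.25, 0.4] [ 0.46  0.35 -1.24  1.56  0.33  1.47  0.78]
1.57 [0.51, 0.25, 0.305] [ 0.45  0.44 -1.24  1.69  0.43  1.32  0.7 ]
1.57 [0.51, 0.05, 0.2] [ 0.86  0.45 -1.23  1.93  0.48  1.1   1.  ]
-2.36 [0.51, 0.25, 0.4] [-1.27  0.16  0.84  1.63 -0.12  1.41 -2.77]
-2.36 [0.51, 0.25, 0.305] [-1.22  0.23  0.8   1.77 -0.17  1.22 -2.73]
-2.36 [0.51, 0.05, 0.2] [-0.99  0.25  0.93  2.01 -0.24  0.99 -2.31]
```

View pics/w3z.png

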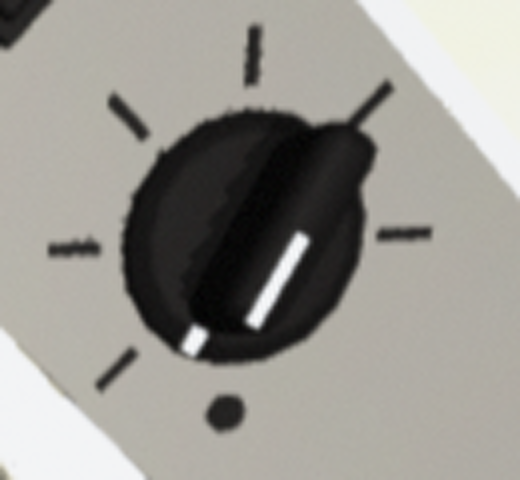

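The dial pointer is at about 107°, between the dot (137°) and stroke 1 (92°), so the target is about 47°. The furniture on the left is only about 0.12 m high. Next I push the lid shut from behind its free edge.

Run:
```python
from h import *
x=.51; hy,hz=.158,.126; q=down(0)
movel([.504,.064,.43],speed=.25); move_gripper(0,30)
move_ptp([x,.25,.43],q); movel([x,.25,.305],speed=.15)
print(read_time_s(),read_ft_force().round(1))
ok=True
for ph in np.radians([95,85,75,65,55,45,35,25,17,10,5,1]):
    r=.15
    y=hy-r*np.cos(ph)+.029*np.sin(ph)+.011; z=hz+r*np.sin(ph)+.029*np.cos(ph)+.019
    movel([x,y,z],speed=.12); f=read_ft_force(); print(round(np.degrees(ph)),np.round([y,z],3),f.round(1))
    if np.linalg.norm(f)>30: ok=False;break
if ok:
    for dz in np.arange(.172,.162,-.0015):
        movel([x,y,dz],speed=.05); f=read_ft_force(); print(round(dz,4),f.round(1))
        if f[2]>18: break
pause(.3); print(read_time_s())
```

```text
19.4417 [0.6 0.7 1.1]
95 [0.211 0.292] [-0.1  1.4 -0.4]
85 [0.185 0.297] [-0.2  1.5 -0.7]
75 [0.158 0.297] [ 0.4 -0.5  0.4]
65 [0.132 0.293] [-0.8 -1.   0.3]
55 [0.107 0.285] [-1.   0.4  0.4]
45 [0.083 0.272] [-0.1 -0.4 -0.2]
35 [0.063 0.255] [0.4 0.  0.3]
25 [0.045 0.235] [-0.3  0.6  0.2]
17 [0.034 0.217] [-0.3 -0.3 -0.3]
10 [0.026 0.2  ] [ 0.1 -0.1  1.1]
5 [0.022 0.187] [ 0.  -0.6  0.5]
1 [0.02  0.177] [0.6 0.1 0.2]
0.172 [-3.  -0.3  9.7]
0.1705 [-6.6 -0.1 19.1]
24.5
```

Run:
```python
from h import *
movel([.51,.02,.31],speed=.25); move_ptp([.502,-.081,.31],down(np.radians(17.5))); move_gripper(.045)
im=read_camera("wrist"); cv2.imwrite("pics/w4.png",im[:,:,::-1]); P=camera_params("wrist"); print(read_time_s())
for n,z in [("speed_dial_grip",.15),("lid_top",.155)]:
    for d in tip_of("wrist",n)[:2]: print(n,np.round(d["at"],1),round(d["confidence"],2),onplane("wrist",d["at"],z,P).round(4))
```

```text
26.3083
speed_dial_grip [273.5 198.5] 0.72 [ 0.4992 -0.0826  0.15  ]
lid_top [340.1  11.1] 0.74 [0.5027 0.067  0.155 ]
```

View pics/w4.png

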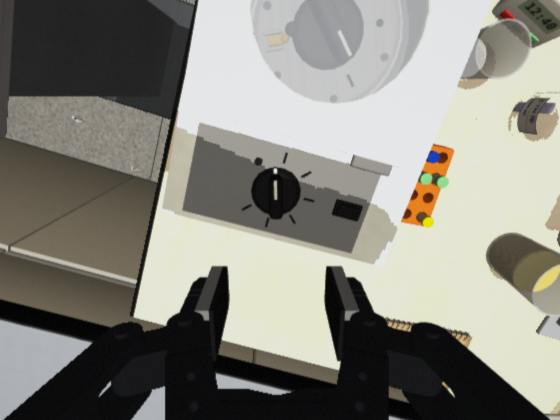

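The lid is flat on the deck, with its lip at (370,165). The dial is at (276,190) with its pointer straight up, in line with the tool. I'll grasp the dial and turn it 61° clockwise.

Run:
```python
from h import *
c=[.501,-.0815]; g=np.radians(17.5); D=np.radians(107.5-46.6)
movel(c+[.157],speed=.12); print(read_ft_force().round(1)); move_gripper(0,30)
print(read_finger_gap(),read_ft_force().round(1))
for k in np.linspace(0,1,6)[1:]:
    move_ptp(c+[.157],down(g-k*D)); print(read_ft_force().round(1),read_ft_torque().round(2))
move_gripper(.045); movel(c+[.31],speed=.2)
im=read_camera("wrist"); cv2.imwrite("pics/w5.png",im[:,:,::-1]); P=camera_params("wrist"); print(read_time_s())
cv2.imwrite("pics/w5z.png",cv2.resize(im[80:270,180:400,::-1],None,fx=3,fy=3,interpolation=cv2.INTER_CUBIC))
for d in tip_of("wrist","speed_dial_grip")[:1]: print(np.round(d["at"],1),onplane("wrist",d["at"],.15,P).round(4))
im=read_camera("top"); cv2.imwrite("pics/top1.png",im[:,:,::-1])
for n in ["tube_rack","beaker","pen"]: print(n,[np.round(d["at"],1) for d in tip_of("top",n)[:1]])
```

```text
[ 1.2 -0.7 -0.4]
0.011404934364879672 [-0.9  0.3  3.3]
[-0.4  1.   5.5] [ 0.12  0.17 -0.03]
[-0.7  0.1  5.3] [ 0.16  0.18 -0.04]
[-0.9  0.7  5.2] [ 0.18  0.21 -0.08]
[-2.1  1.   6.8] [ 0.17  0.31 -0.03]
[-0.8  0.7  5.9] [ 0.25  0.27 -0.01]
31.0917
[276.4 195.8] [ 0.5002 -0.0799  0.15  ]
tube_rack [array([290.4, 170.9])]
beaker [array([233., 172.])]
pen [array([335.7, 244.8])]
```

View pics/w5z.png

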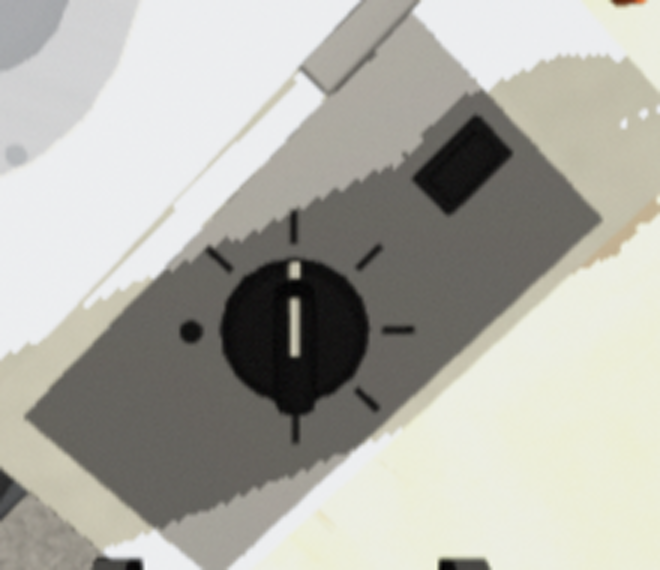

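The pointer stands exactly on the second stroke at (295,228), the lid lies flat, and the bystanders have not moved in the top view. I'm handing in.

```bash
python3 -c "
from bench import *
print(read_ft_force(),sign_off(),read_time_s())"
```

```text
the job is handed in; nothing more can be done
the job is handed in; nothing more can be done
```

I handed the job in at about 31 s of the 72 s allowed, but the judge returned no verdict. By the camera images and force readings, the rotor knob is locked at its stop, the lid is shut, the dial is on step 2, and the rack, beaker and pen are where they were.

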